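# Unbolt the sagging gate of the carton's bay and hold it ajar

## Task

One bay of the lock-up cage holds the closed carton: unbolt that bay's gate, lifting the sagging bolt by its knob over the bent lip of its keeper as you draw it back towards the hinge. Then swing the gate out towards you to about 25 degrees and finish holding it still there against its closing spring, without letting go. Leave the other bay bolted and do not disturb the carton or anything else on the bench.

Things in the scene. Friction and masses are not known exactly. Their poses are not given: they have to be found in the camera images.
- cage: Blue steel two-bay cage without a roof, 240 x 430 x 165 mm, fixed. Origin under its middle; x points from the gates to the back, y to the left bay (robot's left), z up. The gates stand 110 mm before the origin (-x), hinged at the outer ends; both bolts shoot towards the middle post, which carries two open-topped keepers side by side. Partition at y = 0.
- carton_mid (a point): Middle of the closed cardboard carton, 100 x 110 x 90 mm, standing in one of the two bays: on the cage's +y side in the left bay, on its -y side in the right bay.
- knob_left (a point): Middle of the left bolt's knob grip: an upright steel cylinder 18 mm across and 32 mm tall, on a 10 mm stem above the rod; 231 mm above the bench while the bolt sags. It stands over the gate's plane, 128 mm from the hinge line with the bolt shot, and moves with bolt and gate. Guide staples 27 and 58 mm from it along the gate end 20 mm below this point.
- hinge_left (a point): Point on the vertical hinge line of the left gate, at its outer end (outer post of the cage), 187 mm above the bench. The level line from the knob to this point is the direction in which the bolt is drawn (gate shut), and the arc of the gate has its centre here.
- bolt_left (a joint): Steel barrel bolt on top of the left gate: its value is how far (m) it has been drawn towards its gate's hinge, 0 fully shot to 0.045 fully drawn; starts at 0 to 0.003. Above about 0.022 its nose has left the keeper and the gate is free. About 1.5 N of friction, no spring.
- lift_left (a joint): How far (m) the left bolt is raised in its slotted guides, 0 to 0.014; it sags to 0 by its weight (about 2 N). A tooth under its nose then hangs 9 mm deep behind the bent-up lip of the keeper on the middle post: raise it 10 to 13 mm and keep it up until it is drawn past 20 mm.
- gate_left (a joint): Angle (rad) of the left gate, 0 shut, growing to 1.3 as it swings out on the robot's side. The shot bolt blocks it. A spring hinge shuts it: 0.28 N m at 0, 0.64 N m at 0.44 rad. Gate 155 mm wide, 14 mm thick, from 50 to 165 mm above the bench; its free stile (22 mm wide) is next to the middle post.
- knob_right (a point): Middle of the right bolt's knob grip: an upright steel cylinder 18 mm across and 32 mm tall, on a 10 mm stem above the rod; 231 mm above the bench while the bolt sags. It stands over the gate's plane, 128 mm from the hinge line with the bolt shot, and moves with bolt and gate. Guide staples 27 and 58 mm from it along the gate end 20 mm below this point.
- hinge_right (a point): Point on the vertical hinge line of the right gate, at its outer end (outer post of the cage), 187 mm above the bench. The level line from the knob to this point is the direction in which the bolt is drawn (gate shut), and the arc of the gate has its centre here.
- bolt_right (a joint): Steel barrel bolt on top of the right gate: its value is how far (m) it has been drawn towards its gate's hinge, 0 fully shot to 0.045 fully drawn; starts at 0 to 0.003. Above about 0.022 its nose has left the keeper and the gate is free. About 1.5 N of friction, no spring.
- lift_right (a joint): How far (m) the right bolt is raised in its slotted guides, 0 to 0.014; it sags to 0 by its weight (about 2 N). A tooth under its nose then hangs 9 mm deep behind the bent-up lip of the keeper on the middle post: raise it 10 to 13 mm and keep it up until it is drawn past 20 mm.
- gate_right (a joint): Angle (rad) of the right gate, 0 shut, growing to 1.3 as it swings out on the robot's side. The shot bolt blocks it. A spring hinge shuts it: 0.28 N m at 0, 0.64 N m at 0.44 rad. Gate 155 mm wide, 14 mm thick, from 50 to 165 mm above the bench; its free stile (22 mm wide) is next to the middle post.
- bin: Low open black parts bin with four compartments, 110 x 100 x 50 mm, standing in the bay without the carton. Origin under its middle.
- screwdriver: Screwdriver lying on the bench before the cage, low enough for the gates to pass over. Leave alone.
- wrench: Flat wrench lying on the bench before the cage, low enough for the gates to pass over. Leave alone.
- mug: White mug, 90 mm tall, right side of the bench. Origin under its middle. Leave alone.
- bottle: Closed white bottle, 170 mm tall, right side of the bench. Origin under its middle. Leave alone.
- spool: Black empty spool lying flat, 90 mm across, 40 mm tall, left side of the bench. Leave alone.
- drill: Yellow cordless drill standing on its battery, 190 mm tall, left side of the bench. Origin under its middle. Leave alone.
Not all that is in view belongs to the job. Leave any blue or orange look-alike of the part that bears carton_mid alone.

How it is judged:
By the outcome, as a careful person would: the job done as asked, in the order asked, and still so for the second after the job is handed in, while the arm keeps its last pose, push and grip.
It also fails if it takes over 32 s, if anything falls off the work surface, if the arm or the gripper's body presses on something with over 40 N, if the wrist force passes 120 N, or if a joint passes its speed limit or range.

## Robot

A 6-joint arm with a two-finger parallel gripper is mounted at the origin on the work surface. World frame = base frame: x ahead of the robot, y to its left, z up, the work surface at z = 0. Lengths are in m, angles in rad, forces in N, time in s.
With the tool pointing down it reaches from about 0.375 to 0.975 m from the base axis. Payload 3.8 kg.
Tool frame: the origin (TCP) lies on the centre line of the jaws, within the pads' length; the fingertips stand 22 mm ahead of it and the grasp point (between the pads) lies 3 mm ahead of it; x points along the fingers, y is the direction in which the jaws open and shut, and the axes are right-handed (so a half turn about x gives the same grasp; the last joint's range is limited). The gripper opens to 85 mm and grips with 20 to 120 N. Pads are 22 mm wide; open, the fingers measure 114 mm over their backs; the gripper's body (76 mm by 85 mm) begins 54 mm behind the grasp point. The pads swing forward as they close: fully open they stand 13 mm farther back than shut.
Start: joints at [1.124, 0.264, 1.604, -0, 1.274, -0.037], TCP at [0.269, 0.619, 0.253] pointing down, gripper open.
Joint ranges: [-2.63, 2.63], [-0.94, 2.18], [0.31, 2.57], [-1.31, 4.45], [0, 2.66], [-2.55, 2.55]. Speed limits (rad/s): [2.57, 2.57, 3.14, 3.14, 3.14, 3.14].

## Interface

Orientations are given as a rotation vector (axis times angle).
In Python, from workcell import monitor, eyes, finish_job gives the robot as it stands. The module is installed in compiled form; this text tells all that it offers.
- The arm moves only by the tool play_rows, never from a script. Its argument "deltas" is a list of rows, each an object of numbers: "wx", "wy", "wz": the turn, a rotation vector about the world's x, y, z in degrees; "x", "y", "z": the shift along the world's x, y, z in mm; "fingers": the closure, from -1 (fully open) to 1 (shut), so that 0 is half open. A call has 1 to 20 rows; each row is the pose to reach, as a shift and turn from the pose commanded when the call began; what a row does not reach only later rows make up. A row lasts 1/8 s, in which the tool goes at most 62.5 mm and 10.7 degrees, less where a joint would pass 70% of its speed; a pose out of reach is approached as far as the arm can. A call with a gripper value outside its range is refused whole. The fingers move at their own pace and stop on an object; "grip_force" is the grip in N (left out, the last holds). Time passes only in rows, so rows that repeat a pose let the fingers close. It gives the time, the measured TCP pose, the force and the opening at its end, in the units of the state.
- monitor.read_state(): the state, without advancing time (a new reading comes with each control period).
- eyes.read_camera(name): name is "scene" or "top"; returns a dict with "frame" (420x560x3 uint8, red, green, blue), "depth" (420x560 float32, m along the optical axis (not along the pixel's ray), 0 where there is no reading), "K" (3x3 intrinsics, pixels), "view" (4x4, takes a point from world to camera coordinates). Camera axes: x right, y down, z forward; pixel columns grow to the right and rows downward; lengths in m; the calibration is good to about 2 mm. A picture is of the moment at which its call begins.
- finish_job(): hands the job in, once; it reports no verdict.
The state is a dict: "time": time; "q": joint angles; "joint_vel": joint speeds; "joint_torque": joint torques, N m; "tool_pos": TCP position; "tcp_rot": TCP orientation; "wrist_force": force on the tool from outside, world axes, zero at the start; "torque": the same for the moment, N m; "width": opening from 0.0 (shut) to 1.0 (fully open).
Only numpy, scipy, OpenCV 4.12 (cv2) and the standard library are available. Lean on these libraries where they do the work, as an engineer would, in place of code of your own. Each camera call takes 0.05 s, during which the arm holds its last target.

## Working session

There is one attempt and no reset: what is moved stays moved. The work goes in short steps, Python scripts to look and compute and a tool call to move; the robot and the scene stay as the last step left them, time stands still between calls to the robot, and variables do not carry over. Pictures are saved under pics/ and viewed, and the job is handed in when it is done.

Besides the shell and the picture viewer there is one more tool, called in YAML: its name, and indented under it one key for each argument. play_rows: Moves the arm, as the interface text tells. Its arguments: {"type":"object","properties":{"deltas":{"type":"array"},"grip_force":{"type":"number"}},"required":["deltas"]}

```bash
mkdir -p pics
cat > h.py <<'E'
import numpy as np, cv2
from workcell import monitor, eyes, finish_job
def cam(n, save=None):
    c=eyes.read_camera(n)
    if save: cv2.imwrite('pics/'+save, c['frame'][:,:,::-1])
    return c
def pt(c,u,v):
    d=c['depth'][int(v),int(u)]; K=c['K']
    p=np.array([(u-K[0,2])/K[0,0]*d,(v-K[1,2])/K[1,1]*d,d,1])
    return (np.linalg.inv(c['view'])@p)[:3]
def ray(c,u,v,z):
    V=np.linalg.inv(c['view']);K=c['K']
    d=V[:3,:3]@np.array([(u-K[0,2])/K[0,0],(v-K[1,2])/K[1,1],1]);o=V[:3,3]
    return o+d*(z-o[2])/d[2]
def cloud(c):
    h,w=c['depth'].shape;K=c['K'];u,v=np.meshgrid(np.arange(w),np.arange(h));d=c['depth']
    P=np.stack([(u-K[0,2])/K[0,0]*d,(v-K[1,2])/K[1,1]*d,d,np.ones_like(d)],-1)
    return (P@np.linalg.inv(c['view']).T)[...,:3]
E
python3 - <<'E'
from h import *
for n in ('scene','top'):
    c=cam(n,n+'0.png'); np.savez(n+'0.npz',**c); print(n,np.round(np.linalg.inv(c['view'])[:3],3).tolist(),c['K'].tolist())
s=monitor.read_state();print(s)
E
```

```text
scene [[0.754, 0.558, -0.345, 1.064], [0.656, -0.635, 0.407, -0.613], [0.008, -0.534, -0.846, 1.466]] [[504.8164644191318, 0.0, 279.10857024037176], [0.0, 504.8164644191318, 205.9282088772645], [0.0, 0.0, 1.0]]
top [[0.008, -0.988, 0.152, 0.372], [-1.0, -0.01, -0.016, 0.003], [0.018, -0.152, -0.988, 1.239]] [[402.29496625375805, 0.0, 273.07629240804494], [0.0, 402.29496625375805, 210.94865048314557], [0.0, 0.0, 1.0]]
{'time': 0.1, 'q': array([ 1.12412668e+00,  2.64655108e-01,  1.60525902e+00, -1.76571425e-05,
        1.27369760e+00, -3.68669359e-02]), 'joint_vel': array([ 0.00013233, -0.00074674, -0.00212005,  0.00022413, -0.00040176,
        0.0007573 ]), 'joint_torque': array([ 2.72960660e-04, -5.16707468e+01, -3.68589234e+01, -8.82677978e-05,
        6.32503172e-03,  1.61082369e-05]), 'tool_pos': array([0.2686555 , 0.618552  , 0.25209012]), 'tcp_rot': array([ 0.31991509,  1.54725718, -0.32301871]), 'wrist_force': array([-0.70061439, -0.5997026 ,  0.12174571]), 'torque': array([ 0.04020641, -0.03557433, -0.00253455]), 'width': 1.0035879209838745}
```

View pics/scene0.png

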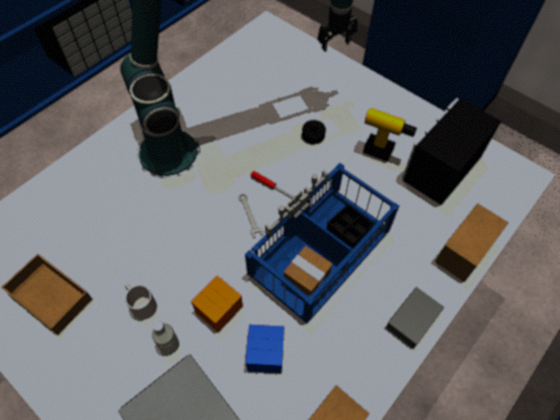

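View pics/top0.png

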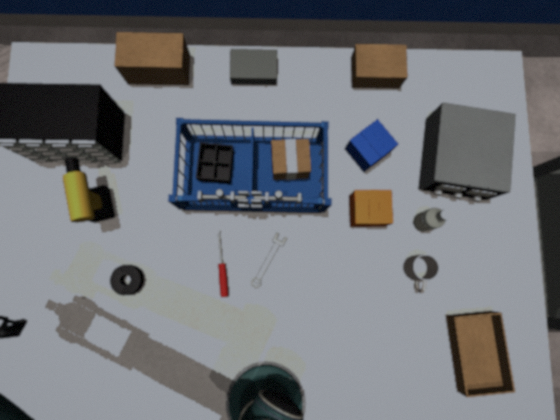

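The carton (brown with white tape, top ≈ (291,158), scene ≈ (308,268)) is in the right-hand (-y) bay, and the black bin (216,163) is in the left. The orange box (372,208), the blue box (372,145) and the brown boxes all stand outside the cage, so they aren't the carton. I'll enlarge both views to confirm and measure.

Run:
```python
from h import *
t=np.load('top0.npz');s=np.load('scene0.npz')
a=cv2.resize(t['frame'][110:220,165:340,::-1],None,fx=4.5,fy=4.5,interpolation=cv2.INTER_CUBIC);cv2.imwrite('pics/topcrop.png',a)
a=cv2.resize(s['frame'][160:315,235:405,::-1],None,fx=3.8,fy=3.8,interpolation=cv2.INTER_CUBIC);cv2.imwrite('pics/scenecrop.png',a)
for n,c in(('top',t),('scene',s)):
    P=cloud(c)
    m=(P[...,2]>.215)&(P[...,2]<.26)&(P[...,0]>.35)&(P[...,0]<.8)&(abs(P[...,1])<.35)
    nn,l,st,ce=cv2.connectedComponentsWithStats(m.astype('uint8'))
    for i in range(1,nn):
        if st[i,4]>2: print(n,st[i],ce[i].round(1),np.median(P[l==i],0).round(4),P[l==i][:,2].max().round(4))
```

```text
top [216 189   9   9  55] [220. 193.] [0.5692 0.12   0.2457] 0.2498
top [275 190   8   9  51] [278.5 194.2] [ 0.5684 -0.0283  0.2459] 0.2497
scene [312 174   6  10  53] [314.4 178.3] [0.5767 0.1201 0.2409] 0.2497
scene [279 205   6  10  56] [281.5 209.5] [ 0.5756 -0.0281  0.2421] 0.2522
```

View pics/topcrop.png

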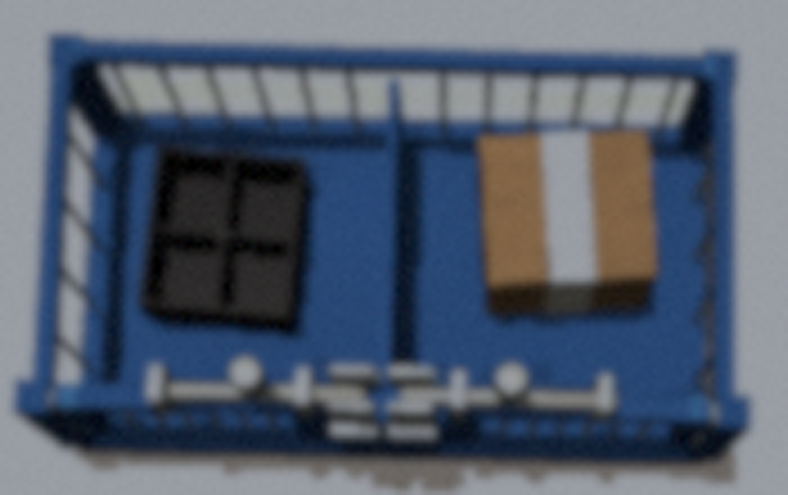

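View pics/scenecrop.png

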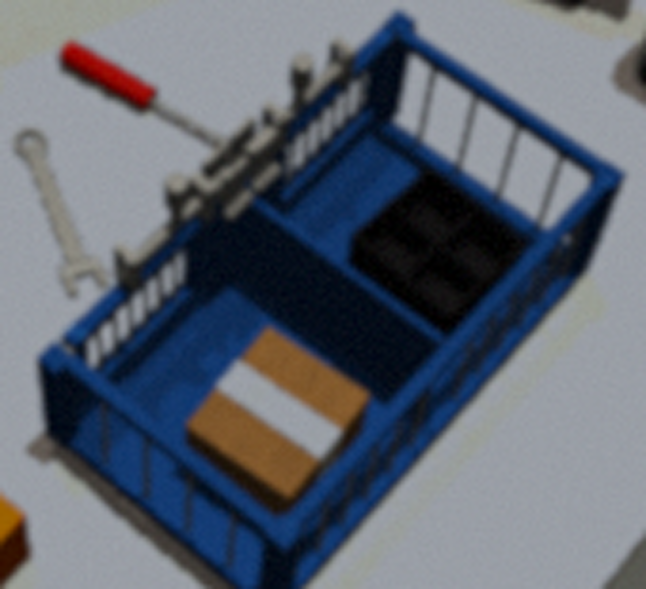

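The enlarged crops confirm it: the closed carton with white tape is in the right bay, so the job is the right knob (top ≈ (278.5,194), scene ≈ (281,207)). Next I'll measure the knob and the post line.

Run:
```python
from h import *
t=np.load('top0.npz');s=np.load('scene0.npz')
for n,c in(('top',t),('scene',s)):
    P=cloud(c)
    m=(P[...,2]>.2435)&(P[...,2]<.26)&(P[...,0]>.35)&(P[...,0]<.8)&(abs(P[...,1])<.35)
    nn,l,st,ce=cv2.connectedComponentsWithStats(m.astype('uint8'))
    for i in range(1,nn):
        if st[i,4]>2: print(n,st[i,4],ce[i].round(1),P[l==i].mean(0).round(4), ray(c,*ce[i],.247).round(4))
    # blue top posts/rails
    hsv=cv2.cvtColor(c['frame'],cv2.COLOR_RGB2HSV); b=(hsv[...,0]>100)&(hsv[...,0]<130)&(hsv[...,1]>120)
    b&=(P[...,2]>.15)&(P[...,2]<.2)&(P[...,0]>.5)&(P[...,0]<.85)&(abs(P[...,1]-.05)<.3)
    Q=P[b]; print(Q.min(0),Q.max(0), cv2.minAreaRect(Q[:,:2].astype('float32')*1000))
    print(np.percentile(Q[:,2],[5,50,95]))
    k=(P[...,2]>.165)&(P[...,2]<.26)&(P[...,0]>.5)&(P[...,0]<.64)&(abs(P[...,1]-.05)<.3)
    if n=='top':
        for y0 in np.arange(-.2,.3,.02):
            q=P[k&(abs(P[...,1]-y0)<.01)]
            if len(q): print(round(y0,2),q[:,0].min().round(3),q[:,0].max().round(3),q[:,2].max().round(3))
```

```text
top 37 [219.5 192.1] [0.5713 0.1211 0.2468] [0.5712 0.1211 0.247 ]
top 34 [278.7 193.2] [ 0.5701 -0.0276  0.2469] [ 0.57   -0.0276  0.247 ]
[ 0.55898779 -0.17067903  0.15000312] [0.7980664  0.26858715 0.17989895] ((677.67529296875, 47.80189514160156), (439.3693542480469, 236.48443603515625), 89.3975830078125)
[0.15260475 0.15993621 0.16612314]
-0.14 0.563 0.574 0.169
-0.12 0.563 0.574 0.169
-0.1 0.563 0.574 0.192
-0.08 0.559 0.579 0.213
-0.06 0.565 0.575 0.194
-0.04 0.562 0.576 0.25
-0.02 0.561 0.579 0.25
-0.0 0.56 0.58 0.215
0.02 0.556 0.584 0.214
0.04 0.553 0.583 0.216
0.06 0.553 0.583 0.212
0.08 0.558 0.583 0.215
0.1 0.561 0.582 0.216
0.12 0.563 0.58 0.25
0.14 0.565 0.575 0.195
0.16 0.565 0.575 0.193
0.18 0.562 0.582 0.214
0.2 0.567 0.578 0.169
0.22 0.567 0.579 0.169
0.24 0.567 0.579 0.169
scene 21 [314.3 175.9] [0.5748 0.1224 0.2464] [0.575 0.122 0.247]
scene 26 [281.3 207.4] [ 0.5736 -0.0263  0.2469] [ 0.5736 -0.0263  0.247 ]
[ 0.56425484 -0.1729736   0.15003241] [0.80629169 0.26706511 0.19925934] ((685.8008422851562, 45.56671142578125), (440.1185302734375, 237.51333618164062), 89.25931549072266)
[0.15170904 0.15981485 0.16654215]
```

Run:
```python
from h import *
from scipy.spatial.transform import Rotation as R
s=monitor.read_state(); r=R.from_rotvec(s['tcp_rot']).as_matrix(); print(r.round(3)); print(np.degrees(np.arctan2(r[1,1],r[0,1])))
```

```text
[[-0.001  0.398  0.917]
 [-0.002  0.917 -0.398]
 [-1.    -0.002 -0.   ]]
66.52033447301292
```

play_rows:
  deltas:
    - {"z":50}
    - {"x":20,"y":-40,"z":57,"wz":-5}
    - {"x":45,"y":-95,"z":57,"wz":-10}
    - {"x":70,"y":-150,"z":57,"wz":-16}
    - {"x":96,"y":-205,"z":57,"wz":-22}
    - {"x":122,"y":-260,"z":57,"wz":-28}
    - {"x":148,"y":-315,"z":57,"wz":-34}
    - {"x":174,"y":-370,"z":57,"wz":-40}
    - {"x":200,"y":-425,"z":57,"wz":-46}
    - {"x":226,"y":-480,"z":57,"wz":-52}
    - {"x":252,"y":-535,"z":57,"wz":-58}
    - {"x":278,"y":-590,"z":57,"wz":-63}
    - {"x":303,"y":-646,"z":57,"wz":-67}
    - {"x":303,"y":-646,"z":57,"wz":-67}
    - {"x":303,"y":-646,"z":57,"wz":-67}

```text
schema error: expected keys wx, wy, wz, x, y, z, fingers
```

Run:
```python
from h import *
from scipy.spatial.transform import Rotation as R
c=cam('scene','s1.png'); a=cv2.resize(c['frame'][130:280,200:380,::-1],None,fx=4,fy=4,interpolation=cv2.INTER_CUBIC);cv2.imwrite('pics/s1c.png',a)
s=monitor.read_state(); r=R.from_rotvec(s['tcp_rot']).as_matrix(); print(s['time'],s['tool_pos'],s['wrist_force'],s['q']);print(r.round(3)); print(np.degrees(np.arctan2(r[1,1],r[0,1])))
```

```text
0.15 [0.26869815 0.61860533 0.25221249] [ 0.52913657  0.60153848 -0.39411707] [ 1.12408015e+00  2.64588769e-01  1.60511524e+00  3.35026801e-05
  1.27371482e+00 -3.68840765e-02]
[[-0.001  0.398  0.917]
 [-0.002  0.917 -0.398]
 [-1.    -0.002 -0.   ]]
66.51779173635768
```

View pics/s1c.png

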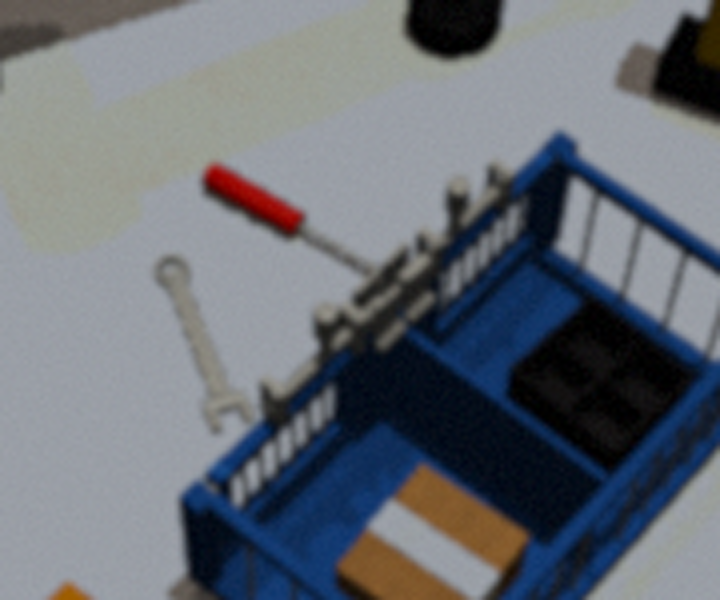

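All seven keys are required in every row, and the call was refused, so nothing has moved.

play_rows:
  deltas:
    - {"x":0,"y":0,"z":50,"wx":0,"wy":0,"wz":0,"fingers":-1}
    - {"x":20,"y":-40,"z":57,"wx":0,"wy":0,"wz":-5,"fingers":-1}
    - {"x":45,"y":-95,"z":57,"wx":0,"wy":0,"wz":-10,"fingers":-1}
    - {"x":70,"y":-150,"z":57,"wx":0,"wy":0,"wz":-16,"fingers":-1}
    - {"x":96,"y":-205,"z":57,"wx":0,"wy":0,"wz":-22,"fingers":-1}
    - {"x":122,"y":-260,"z":57,"wx":0,"wy":0,"wz":-28,"fingers":-1}
    - {"x":148,"y":-315,"z":57,"wx":0,"wy":0,"wz":-34,"fingers":-1}
    - {"x":174,"y":-370,"z":57,"wx":0,"wy":0,"wz":-40,"fingers":-1}
    - {"x":200,"y":-425,"z":57,"wx":0,"wy":0,"wz":-46,"fingers":-1}
    - {"x":226,"y":-480,"z":57,"wx":0,"wy":0,"wz":-52,"fingers":-1}
    - {"x":252,"y":-535,"z":57,"wx":0,"wy":0,"wz":-58,"fingers":-1}
    - {"x":278,"y":-590,"z":57,"wx":0,"wy":0,"wz":-63,"fingers":-1}
    - {"x":303,"y":-646,"z":57,"wx":0,"wy":0,"wz":-67,"fingers":-1}
    - {"x":303,"y":-646,"z":57,"wx":0,"wy":0,"wz":-67,"fingers":-1}
    - {"x":303,"y":-646,"z":57,"wx":0,"wy":0,"wz":-67,"fingers":-1}

```text
time: 2.02
tool_pos: [0.5715, -0.0268, 0.3097]
tcp_rot: [1.216, 1.207, -1.216]
wrist_force: [0.3, 0.0, 0.1]
width: 1.0
```

Run:
```python
from h import *
from scipy.spatial.transform import Rotation as R
c=cam('scene','s2.png'); a=cv2.resize(c['frame'][130:280,200:380,::-1],None,fx=4,fy=4,interpolation=cv2.INTER_CUBIC);cv2.imwrite('pics/s2c.png',a)
s=monitor.read_state(); r=R.from_rotvec(s['tcp_rot']).as_matrix(); print(s['time'],s['tool_pos'],s['wrist_force'],s['q']);print(r.round(3)); print(np.degrees(np.arctan2(r[1,1],r[0,1])))
```

```text
2.075 [ 0.57137944 -0.02607339  0.3098866 ] [-0.22745118  0.94143724 -0.89028594] [-8.95057636e-02  3.94569733e-02  1.75657072e+00  6.43905216e-04
  1.34667159e+00 -8.19747342e-02]
[[-0.001  1.    -0.008]
 [ 0.001 -0.008 -1.   ]
 [-1.    -0.001 -0.001]]
-0.43969412318951795
```

View pics/s2c.png

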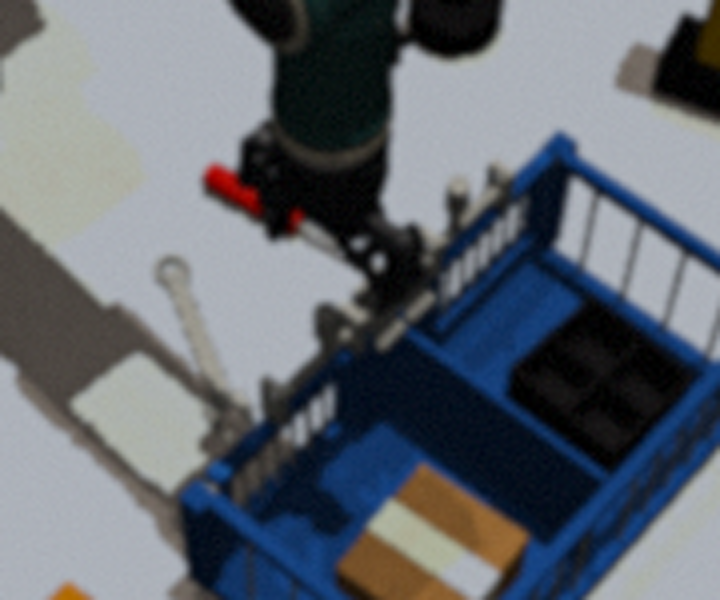

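The gripper is aligned above the right knob (crop ≈ (330,320)), with the jaws across the gate plane. I'll descend and close.

play_rows:
  deltas:
    - {"x":0,"y":0,"z":-30,"wx":0,"wy":0,"wz":0,"fingers":-1}
    - {"x":0,"y":0,"z":-55,"wx":0,"wy":0,"wz":0,"fingers":-0.6}
    - {"x":0,"y":0,"z":-73,"wx":0,"wy":0,"wz":0,"fingers":-0.2}
    - {"x":0,"y":0,"z":-73,"wx":0,"wy":0,"wz":0,"fingers":0.2}
    - {"x":0,"y":0,"z":-73,"wx":0,"wy":0,"wz":0,"fingers":0.4}
  grip_force: 30

```text
time: 2.7
tool_pos: [0.5725, -0.0264, 0.2383]
tcp_rot: [1.215, 1.204, -1.214]
wrist_force: [1.0, -0.1, 0.5]
width: 0.303
```

Run:
```python
from h import *
c=cam('scene','s3.png'); a=cv2.resize(c['frame'][160:260,230:350,::-1],None,fx=6,fy=6,interpolation=cv2.INTER_CUBIC);cv2.imwrite('pics/s3c.png',a)
s=monitor.read_state(); print(s['time'],s['tool_pos'],s['wrist_force'],s['width'])
```

```text
2.75 [ 0.57273407 -0.02661297  0.23873413] [0.05490851 0.43983188 0.20580606] 0.2952420878969461
```

View pics/s3c.png

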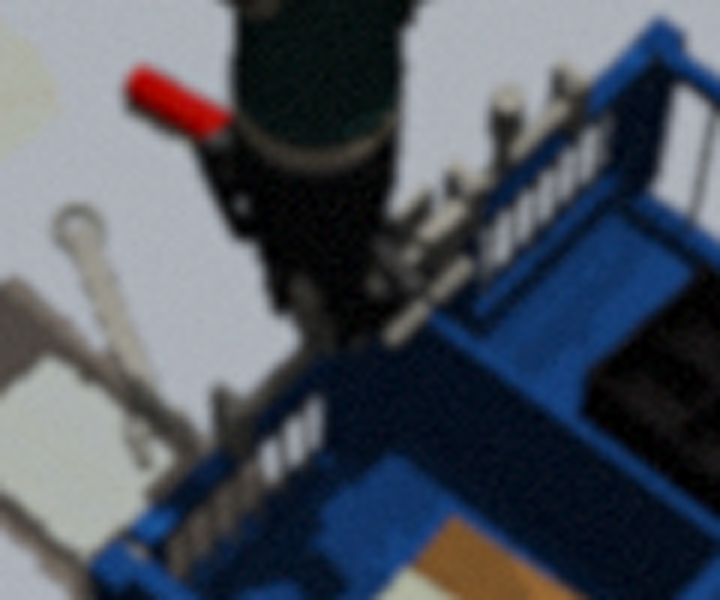

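The fingers are around the knob at 25 mm opening with no contact force. Now I'll close fully.

play_rows:
  deltas:
    - {"x":0,"y":0,"z":0,"wx":0,"wy":0,"wz":0,"fingers":0.6}
    - {"x":0,"y":0,"z":0,"wx":0,"wy":0,"wz":0,"fingers":0.8}
    - {"x":0,"y":0,"z":0,"wx":0,"wy":0,"wz":0,"fingers":1}
    - {"x":0,"y":0,"z":0,"wx":0,"wy":0,"wz":0,"fingers":1}
  grip_force: 30

```text
time: 3.25
tool_pos: [0.5704, -0.0266, 0.239]
tcp_rot: [1.214, 1.208, -1.217]
wrist_force: [-7.9, 1.0, 6.7]
width: 0.202
```

play_rows:
  deltas:
    - {"x":-1,"y":0,"z":3,"wx":0,"wy":0,"wz":0,"fingers":1}
    - {"x":-1,"y":0,"z":6,"wx":0,"wy":0,"wz":0,"fingers":1}
    - {"x":-1,"y":0,"z":6,"wx":0,"wy":0,"wz":0,"fingers":1}
  grip_force: 40

```text
time: 3.62
tool_pos: [0.5702, -0.0268, 0.2431]
tcp_rot: [1.215, 1.207, -1.217]
wrist_force: [-5.4, 1.4, -1.1]
width: 0.194
```

Run:
```python
from h import *
c=cam('scene','s4.png');s=monitor.read_state(); print(s['time'],s['tool_pos'],s['wrist_force'],s['width'])
a=cv2.resize(c['frame'][160:260,230:350,::-1],None,fx=6,fy=6,interpolation=cv2.INTER_CUBIC);cv2.imwrite('pics/s4c.png',a)
```

```text
3.675 [ 0.57016249 -0.02675959  0.24293193] [-4.81660485  1.81028384 -1.33191968] 0.19663627272465053
```

View pics/s4c.png

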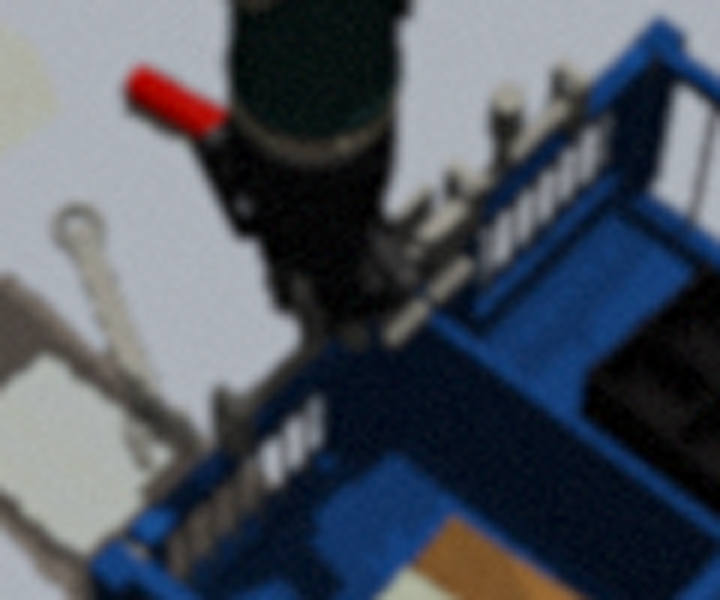

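play_rows:
  deltas:
    - {"x":-1,"y":0,"z":4,"wx":0,"wy":0,"wz":0,"fingers":1}
    - {"x":-1,"y":0,"z":7.5,"wx":0,"wy":0,"wz":0,"fingers":1}
    - {"x":-1,"y":0,"z":7.5,"wx":0,"wy":0,"wz":0,"fingers":1}
  grip_force: 40

```text
time: 4.05
tool_pos: [0.57, -0.0269, 0.2513]
tcp_rot: [1.215, 1.205, -1.215]
wrist_force: [-3.4, 0.7, -1.8]
width: 0.196
```

Run:
```python
from h import *
c=cam('scene','s5.png');s=monitor.read_state(); print(s['time'],s['tool_pos'],s['wrist_force'],s['width'])
P=cloud(c)
# bolt rod height between knob and outer staple
m=(P[...,0]>.555)&(P[...,0]<.585)
for y0 in np.arange(-.12,.2,.01):
    q=P[m&(abs(P[...,1]-y0)<.004)]; q=q[q[:,2]<.225]
    if len(q): print(round(y0,3),np.percentile(q[:,2],[80,95,100]).round(4))
a=cv2.resize(c['frame'][160:260,230:350,::-1],None,fx=6,fy=6,interpolation=cv2.INTER_CUBIC);cv2.imwrite('pics/s5c.png',a)
```

```text
4.1 [ 0.57003084 -0.02690555  0.25112341] [-3.44191026  1.56283515 -1.95449206] 0.1972277940250874
-0.12 [0.1649 0.1666 0.1679]
-0.11 [0.1658 0.1671 0.1695]
-0.1 [0.1627 0.1664 0.1677]
-0.09 [0.166  0.2034 0.2082]
-0.08 [0.2084 0.2137 0.2149]
-0.07 [0.1635 0.2042 0.2092]
-0.06 [0.1645 0.2021 0.206 ]
-0.05 [0.1676 0.2046 0.2057]
-0.04 [0.1662 0.2033 0.2055]
-0.03 [0.2004 0.2153 0.2218]
-0.02 [0.1651 0.1733 0.2006]
-0.01 [0.1498 0.1671 0.1723]
-0.0 [0.171  0.1859 0.1978]
0.01 [0.1466 0.1811 0.1904]
0.02 [0.1446 0.1638 0.1758]
0.03 [0.2046 0.206  0.2063]
0.04 [0.1168 0.1394 0.1613]
0.05 [0.1575 0.185  0.2073]
0.06 [0.2071 0.2114 0.213 ]
0.07 [0.205  0.2095 0.2104]
0.08 [0.1982 0.2103 0.2137]
0.09 [0.2031 0.212  0.2142]
0.1 [0.1982 0.2102 0.2133]
0.11 [0.1765 0.1927 0.1931]
0.12 [0.2027 0.2199 0.2222]
0.13 [0.1665 0.1917 0.1964]
0.14 [0.1644 0.1892 0.1935]
0.15 [0.1773 0.1908 0.1921]
0.16 [0.164  0.19   0.1945]
0.17 [0.1857 0.1945 0.2145]
0.18 [0.2021 0.2117 0.2132]
0.19 [0.0885 0.1651 0.2055]
```

View pics/s5c.png

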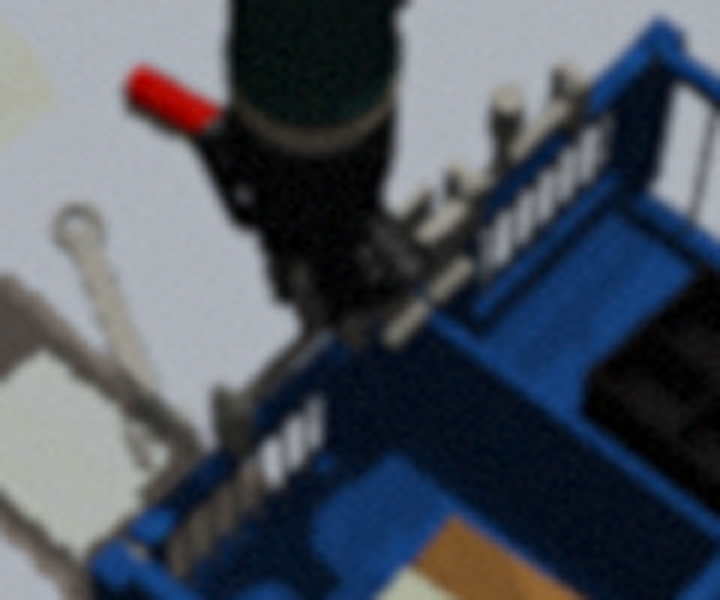

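The right rod now stands at 0.2045, the left at 0.1925, so the bolt is lifted about 12 mm. I'll draw it with the lift held.

play_rows:
  deltas:
    - {"x":-0.5,"y":-4,"z":0,"wx":0,"wy":0,"wz":0,"fingers":1}
    - {"x":-0.6,"y":-8,"z":0,"wx":0,"wy":0,"wz":0,"fingers":1}
    - {"x":-0.6,"y":-12,"z":0,"wx":0,"wy":0,"wz":0,"fingers":1}
    - {"x":-0.6,"y":-12,"z":0,"wx":0,"wy":0,"wz":0,"fingers":1}
  grip_force: 40

```text
time: 4.6
tool_pos: [0.5697, -0.0397, 0.251]
tcp_rot: [1.215, 1.204, -1.216]
wrist_force: [-0.1, -1.3, -2.2]
width: 0.197
```

play_rows:
  deltas:
    - {"x":0,"y":-5,"z":0,"wx":0,"wy":0,"wz":0,"fingers":1}
    - {"x":0,"y":-10,"z":0,"wx":0,"wy":0,"wz":0,"fingers":1}
    - {"x":-0.2,"y":-15,"z":0,"wx":0,"wy":0,"wz":0,"fingers":1}
    - {"x":-0.2,"y":-20,"z":0,"wx":0,"wy":0,"wz":0,"fingers":1}
    - {"x":-0.2,"y":-20,"z":0,"wx":0,"wy":0,"wz":0,"fingers":1}
  grip_force: 40

```text
time: 5.22
tool_pos: [0.5693, -0.0598, 0.2509]
tcp_rot: [1.215, 1.204, -1.216]
wrist_force: [0.8, -1.7, -2.1]
width: 0.196
```

Run:
```python
from h import *
c=cam('scene','s6.png');s=monitor.read_state(); print(s['time'],s['tool_pos'],s['wrist_force'],s['width'])
a=cv2.resize(c['frame'][160:260,230:350,::-1],None,fx=6,fy=6,interpolation=cv2.INTER_CUBIC);cv2.imwrite('pics/s6c.png',a)
```

```text
5.275 [ 0.56935969 -0.05971988  0.25090085] [ 0.69364667 -1.57386087 -2.52040996] 0.19644990524780778
```

View pics/s6c.png

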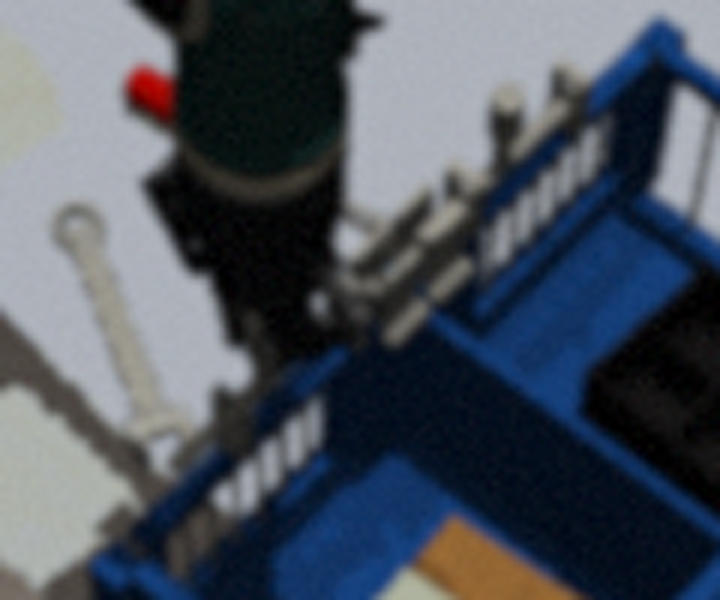

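The bolt is drawn about 33 mm with the lift held; its nose is clear of the keeper and the other bolt is untouched. Now I'll swing on the arc, with radius ≈ 95 mm and the hinge at about y = -0.155.

play_rows:
  deltas:
    - {"x":-5,"y":-0.1,"z":0,"wx":0,"wy":0,"wz":3,"fingers":1}
    - {"x":-9.9,"y":-0.5,"z":0,"wx":0,"wy":0,"wz":6,"fingers":1}
    - {"x":-14.9,"y":-1.2,"z":0,"wx":0,"wy":0,"wz":9,"fingers":1}
    - {"x":-14.9,"y":-1.2,"z":0,"wx":0,"wy":0,"wz":9,"fingers":1}
  grip_force: 50

```text
time: 5.78
tool_pos: [0.5553, -0.0604, 0.2515]
tcp_rot: [1.1, 1.273, -1.098]
wrist_force: [3.5, -1.4, -1.4]
width: 0.191
```

play_rows:
  deltas:
    - {"x":-4.9,"y":-0.9,"z":0,"wx":0,"wy":0,"wz":3,"fingers":1}
    - {"x":-9.7,"y":-2.0,"z":0,"wx":0,"wy":0,"wz":6,"fingers":1}
    - {"x":-14.5,"y":-3.4,"z":0,"wx":0,"wy":0,"wz":9,"fingers":1}
    - {"x":-19.1,"y":-5.1,"z":0,"wx":0,"wy":0,"wz":12,"fingers":1}
    - {"x":-23,"y":-6.7,"z":0,"wx":0,"wy":0,"wz":14.5,"fingers":1}
    - {"x":-26.5,"y":-8.2,"z":0,"wx":0,"wy":0,"wz":16.5,"fingers":1}
    - {"x":-26.5,"y":-8.2,"z":0,"wx":0,"wy":0,"wz":16.5,"fingers":1}
    - {"x":-26.5,"y":-8.2,"z":0,"wx":0,"wy":0,"wz":16.5,"fingers":1}
  grip_force: 50

```text
time: 6.78
tool_pos: [0.5298, -0.0678, 0.2518]
tcp_rot: [0.885, 1.38, -0.88]
wrist_force: [6.9, 2.7, -2.0]
width: 0.196
```

Run:
```python
from h import *
s=monitor.read_state(); print(s['time'],s['tool_pos'],s['wrist_force'],s['torque'],s['width'],s['joint_vel'].round(4))
h=np.array([.5708-.0015,-.155]); d=s['tool_pos'][:2]-h; print('angle',np.degrees(np.arctan2(-d[0],d[1])),np.hypot(*d))
for n in('scene','top'):
    c=cam(n,n+'7.png'); np.savez(n+'7.npz',**c)
    a=c['frame'][150:270,220:370] if n=='scene' else c['frame'][150:250,190:340]
    cv2.imwrite(f'pics/{n}7c.png',cv2.resize(a[:,:,::-1],None,fx=5,fy=5,interpolation=cv2.INTER_CUBIC))
```

```text
6.775 [ 0.52978003 -0.06782098  0.25178791] [ 6.85997999  2.70758175 -1.95275872] [ 0.18080905 -0.77402456  0.02587351] 0.19592751729957372 [-0.0027  0.0015  0.0003 -0.0017  0.0017 -0.0003]
angle 24.385725176226515 0.09571839252423159
```

View pics/scene7c.png

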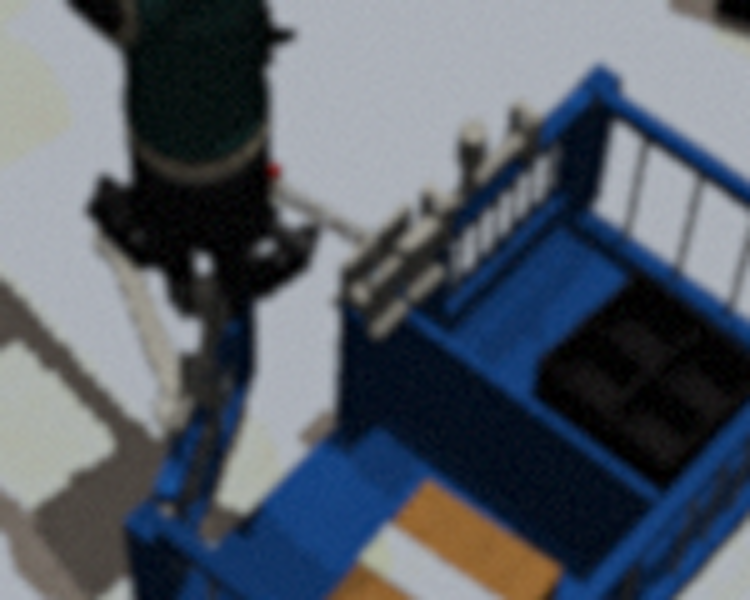

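View pics/top7c.png

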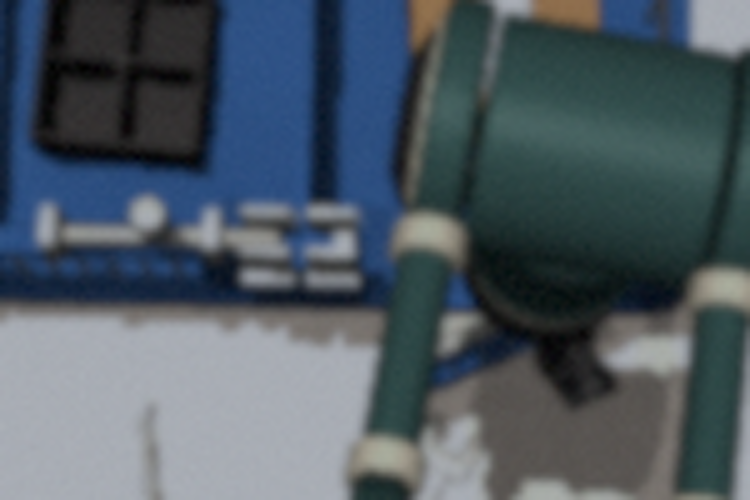

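Both views show the gate swung out, the left bolt still shot and the bin and carton in place. I'll check the angle from the gate's own points and also compare the carton.

Run:
```python
from h import *
for n in('scene','top'):
    c=np.load(n+'7.npz');P=cloud(c);hsv=cv2.cvtColor(c['frame'],cv2.COLOR_RGB2HSV)
    b=(hsv[...,0]>100)&(hsv[...,0]<130)&(hsv[...,1]>110)&(P[...,2]>.158)&(P[...,2]<.172)&(P[...,1]>-.145)&(P[...,1]<.02)&(P[...,0]>.45)&(P[...,0]<.56)
    q=P[b][:,:2]
    if len(q)>10:
        l=cv2.fitLine(q.astype('float32'),cv2.DIST_HUBER,0,.001,.001).ravel(); print(n,len(q),l,np.degrees(np.arctan(-l[0]/l[1])),q[:,1].min(),q[:,1].max())
c0=np.load('scene0.npz');c1=np.load('scene7.npz')
for nm,c in(('0',c0),('7',c1)):
    P=cloud(c);h=cv2.cvtColor(c['frame'],cv2.COLOR_RGB2HSV)
    b=(h[...,0]<25)&(h[...,1]>90)&(P[...,2]>.095)&(P[...,2]<.12)&(P[...,0]>.58)&(P[...,0]<.79)&(P[...,1]<.04)&(P[...,1]>-.16)
    print(nm,b.sum(),P[b].mean(0).round(4))
```

```text
scene 68 [ 0.36172932 -0.93228316  0.5433174  -0.08342338] 21.206436 -0.13624152151773916 -0.019634316475735658
top 20 [ 0.40596467 -0.91388875  0.5154626  -0.05023587] 23.951591 -0.06660110900255707 -0.028663535828671708
0 817 [ 0.7174 -0.0706  0.1093]
7 815 [ 0.7174 -0.071   0.1094]
```

Run:
```python
from h import *
for n in('scene','top'):
    c=np.load(n+'7.npz');P=cloud(c);hsv=cv2.cvtColor(c['frame'],cv2.COLOR_RGB2HSV)
    # top face of gate at z=.165 : per y-bin x extents
    b=(hsv[...,0]>95)&(hsv[...,0]<135)&(hsv[...,1]>90)&(P[...,2]>.15)&(P[...,2]<.175)&(P[...,1]>-.14)&(P[...,1]<.02)&(P[...,0]>.45)&(P[...,0]<.57)
    q=P[b]
    for y0 in np.arange(-.135,.0,.015):
        r=q[abs(q[:,1]-y0)<.0075]
        if len(r)>2:
            hx=.569 if n=='top' else .5725
            print(n,round(y0,3),len(r),r.min(0).round(3),r.max(0).round(3),np.degrees(np.arctan2(hx-r[:,0].mean(),r[:,1].mean()+.155)).round(1))
```

```text
scene -0.135 18 [ 0.555 -0.14   0.159] [ 0.569 -0.129  0.171] 24.1
scene -0.12 30 [ 0.548 -0.127  0.153] [ 0.568 -0.114  0.169] 20.9
scene -0.105 18 [ 0.548 -0.111  0.155] [ 0.561 -0.099  0.17 ] 19.5
scene -0.09 8 [ 0.545 -0.097  0.154] [ 0.553 -0.085  0.169] 19.8
scene -0.06 11 [ 0.527 -0.065  0.155] [ 0.541 -0.053  0.171] 21.4
scene -0.045 17 [ 0.521 -0.052  0.154] [ 0.534 -0.038  0.166] 22.2
scene -0.03 7 [ 0.522 -0.037  0.156] [ 0.528 -0.028  0.168] 21.6
top -0.06 12 [ 0.516 -0.067  0.155] [ 0.525 -0.053  0.169] 27.0
top -0.045 9 [ 0.51  -0.051  0.151] [ 0.516 -0.039  0.166] 26.8
top -0.03 7 [ 0.505 -0.037  0.152] [ 0.51  -0.029  0.165] 26.6
```

The scene view sees the gate's back face and gives 19.5–24°. The top view sees its front face and gives about 27°. The two biases bracket the arc value of 24.4°. I'll hold briefly to check it is still.

play_rows:
  deltas:
    - {"x":-0.8,"y":-0.3,"z":0,"wx":0,"wy":0,"wz":0.5,"fingers":1}
    - {"x":-0.8,"y":-0.3,"z":0,"wx":0,"wy":0,"wz":0.5,"fingers":1}
    - {"x":-0.8,"y":-0.3,"z":0,"wx":0,"wy":0,"wz":0.5,"fingers":1}
    - {"x":-0.8,"y":-0.3,"z":0,"wx":0,"wy":0,"wz":0.5,"fingers":1}
    - {"x":-0.8,"y":-0.3,"z":0,"wx":0,"wy":0,"wz":0.5,"fingers":1}
    - {"x":-0.8,"y":-0.3,"z":0,"wx":0,"wy":0,"wz":0.5,"fingers":1}
  grip_force: 50

```text
time: 7.62
tool_pos: [0.5291, -0.0681, 0.2518]
tcp_rot: [0.878, 1.383, -0.873]
wrist_force: [6.6, 1.8, -2.1]
width: 0.189
```

Run:
```python
from h import *
s=monitor.read_state(); print(s['time'],s['tool_pos'],s['wrist_force'],s['width'],s['joint_vel'].round(4))
d=s['tool_pos'][:2]-np.array([.5693,-.155]); print(np.degrees(np.arctan2(-d[0],d[1])))
if np.abs(s['joint_vel']).max()<.02 and s['width']>.17: print(finish_job())
```

```text
7.625 [ 0.52911919 -0.06810957  0.25179166] [ 6.5722424   1.84179817 -2.13554243] 0.18949787932398626 [-0.0002  0.0007 -0.0009 -0.0007 -0.0003  0.0003]
24.817273720357605
the job is handed in; nothing more can be done
None
```

The right bay held the closed carton, so I unbolted that gate, swung it out and handed the job in holding it still at about 25°. The job took 7.6 s.

- **Bolt:** I gripped the right bolt's knob, raised it about 12 mm and drew it about 33 mm with the lift held, well past the 22 mm where the gate comes free.
- **Gate:** the arc of the gripper puts the gate at 24.8°. The arm was still, the grip was firm, and the gripper felt about 7 N, which fits the closing spring.
- **Surroundings:** comparing pictures before and after, the carton had moved less than 0.5 mm. The left bolt looked still shot and the bin in place.

**Disagreement:** before a final half-degree nudge, the camera fits to the gate's own points disagreed with the arc value of 24.4°. The scene view gave 19.5–24°, the top view 24° by line fit and about 27° point by point. Each camera sees a different face of the gate, so I trusted the arc value. I took no picture after the nudge.

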